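Build up the spindle: guide block, spacer plate, end cap

ROBOT

A 7-joint arm with a two-finger parallel gripper is mounted at the origin on a cart in front of the work surface, level with it; the furniture and walls round the work are solid. World frame = base frame: x ahead of the robot, y to its left, z up, the work surface at z = 0. Lengths are in m, angles in rad, forces in N, time in s.
With the tool pointing down it reaches from about 0.35 to 0.9 m from the base axis. Payload 8.1 kg.
Tool frame: the origin (TCP) lies at the centre of the arm's flange, where the gripper is bolted on; the fingertips stand 178 mm ahead of it and the grasp point (between the pads) lies 159 mm ahead of it; z points along the fingers, y is the direction in which the jaws open and shut (so a half turn about z gives the same grasp; the last joint's range is limited). The gripper opens to 92 mm and grips with 3 to 60 N. Pads are 19 mm wide; open, the fingers measure 130 mm over their backs; the gripper's body (75 mm by 190 mm) begins 47 mm behind the grasp point.
Start: joints at [-1.433, 0.434, 0.025, 1.573, -0.012, 1.134, -0.075], TCP at [0.149, 0.607, 0.405] pointing down, gripper open.
Joint ranges: [-2.62, 2.62], [-0.44, 2.09], [-1.27, 1.32], [0.08, 2.57], [-1.32, 4.46], [0.12, 2], [-2.74, 2.74]. Speed limits (rad/s): [2.22, 2.22, 3.01, 3.01, 3.14, 3.14, 3.14].

INTERFACE

Orientations are given as a rotation vector (axis times angle).
In Python, from cell import arm gives the robot as it stands. The module is installed in compiled form; this text tells all that it offers.
- The arm moves only by the tool move_arm, never from a script. Its argument "steps" is a list of rows, each a list of 4 numbers: the shift along the tool's x, y, z in mm, then the turn about the tool's z in rad. In form: [[x, y, z, twist], ...]. A call has 1 to 20 rows; each row is the pose to reach, as a shift and turn from the pose commanded when the call began, along the tool's axes at that moment; what a row does not reach only later rows make up. A row lasts 1/8 s, in which the tool goes at most 62.5 mm and 10.7 degrees, less where a joint would pass 70% of its speed; a pose out of reach is approached as far as the arm can. A call with a gripper value outside its range is refused whole. "grip" is the finger opening in mm, from 0 to 91.8, set as the call begins (left out, the last holds). The fingers move at their own pace and stop on an object; "grip_force" is the grip in N (left out, the last holds). Time passes only in rows, so rows that repeat a pose let the fingers close. It gives the time, the measured TCP pose, the force and the opening at its end, in the units of the state.
- arm.observe(): the state, without advancing time (a new reading comes with each control period).
- arm.get_image(name): name is "side" or "top" or "wrist"; returns the picture (480x640x3 uint8, red, green, blue); there is no depth.
- arm.camera_info(name): a dict with "mtx" (3x3 intrinsics, pixels), "pose" (4x4, takes a point from camera to world coordinates); the wrist camera has in their place "T_tool_cam" (4x4, takes a point from camera to tool coordinates, whose origin is the TCP and whose axes are the flange's). Camera axes: x right, y down, z forward; pixel columns grow to the right and rows downward; lengths in m; the calibration is good to about 2 mm. The wrist camera is an equidistant fisheye: a pixel r from the principal point sees the ray r / f radians off the axis. A picture is of the moment at which its call begins: read the wrist's pose just before it. camera_info takes no time and is no camera call.
- arm.sign_off(): hands the job in, once; it reports no verdict.
The state is a dict: "clock": time; "joints": joint angles; "dq": joint speeds; "joint_efforts": joint torques, N m; "position": TCP position; "ee_rot": TCP orientation; "force": force on the tool from outside, world axes, zero at the start; "ft_torque": the same for the moment, N m; "width": opening from 0.0 (shut) to 1.0 (fully open).
Only numpy, scipy, OpenCV 4.12 (cv2) and the standard library are available. Lean on these libraries where they do the work, as an engineer would, in place of code of your own. Each camera call takes 0.05 s, during which the arm holds its last target.

TASK

Build up the spindle: thread the thick guide block onto the rod first, then the thin spacer plate, then the end cap over the rod's end. Push each one home by feel until it bears on what is behind it (the rubber-faced stop, whose place you must find by touch, or the part before) and hold it there for about a second with a push of about 10 N, never loading the stand with more than 25 N. Leave all three on the rod, close together and let go, and leave the other things on the bench where they lie.

Things in the scene. Friction and masses are not known exactly. Their poses are not given: they have to be found in the camera images.
- arbor: spindle stand, fixed to the bench: grey base plate 85x120x12 mm with a 30x70 mm upright, 130 mm high, that carries a level steel rod 16 mm in diameter. Origin on the bench under the front face of the upright; the rod points along -x of this frame, its axis at height 110 mm.
- rod_tip (a point): centre of the rod's free end, 150 mm from the upright (end chamfered 2.5 mm over its last 3 mm). x points along the rod towards the upright, i.e. the way parts are pushed on; z up.
- rod_root (a point): point on the rod's axis at the front face of the upright, 150 mm from the tip
- stop: the stop on the rod: a 36 mm steel collar with a rubber face of 35 mm diameter towards the tip. The collar is clamped somewhere between the tip and the upright: the rubber face lies 76 to 91 mm from the tip, and its place is NOT reported; this entry's origin is only the foot of the rod (same point as rod_root). The rubber gives about 0.25 mm per newton and pushes back when let go; the collar does not slide.
- guide_block: thick guide block, plain aluminium, 34 mm thick along x (the hole's axis), 34 mm wide (y), 64 mm tall; a plain 18 mm hole, mouths barely chamfered, runs right through along x at 38 mm above its underside. Both faces alike. About 150 g. Stands upright on the bench; origin: centre of its underside.
- guide_block_hole (a point): middle of the guide block's hole, 38 mm above its underside, axis x
- spacer_plate: thin spacer plate: same material, height and hole as the guide block (64 tall, 18 mm through hole at 38 mm) but 46 mm wide (y) and only 22 mm thick along x. About 90 g. Stands upright; origin: centre of its underside.
- spacer_plate_hole (a point): middle of the spacer plate's hole, axis x
- end_cap: end cap: same outline as the spacer plate (46 wide, 64 tall) and same material, 48 mm thick along x, but the 18 mm hole is blind: open at the +x face (away from the robot, as the rod tip must enter), 42 mm deep; the -x face is closed and shows four small screw heads and a round boss. About 160 g. Stands upright; origin: centre of its underside.
- end_cap_mouth (a point): centre of the end cap's hole mouth, in its +x face, 24 mm from the cap's middle and 38 mm above its underside
- tape_measure: bystander, leave alone: tape measure, 64x69x32 (mm)
- hex_key: bystander, leave alone: L-shaped hex key, 120 mm long, lying
- bushing: bystander, leave alone: flanged bushing, 28 mm across, 18 high
- wing_nut: bystander, leave alone: wing nut, 41 mm wide, 20 high
- screwdriver: bystander, leave alone: screwdriver with red handle, 200 mm long, lying
Mind the look-alikes: they are no part of the job. Leave any purple or turquoise look-alike of the spacer_plate alone.

How it is judged:
On the way, in this order (a step that is already met when the one before it is completed fails the run):
1. the guide block is on the rod and is held pressed against the stop with more than 3 N (y of guide_block_hole in the frame of rod_tip between -0.005 and 0.005 m and z of guide_block_hole in the frame of rod_tip between -0.005 and 0.005 m and contact force between guide_block and stop above 3 N), for 0.4 s.
2. the spacer plate is on the rod and is held pressed against the guide block, and this against the stop, with more than 3 N (y of spacer_plate_hole in the frame of rod_tip between -0.005 and 0.005 m and z of spacer_plate_hole in the frame of rod_tip between -0.005 and 0.005 m and contact force between spacer_plate and guide_block above 3 N and contact force between guide_block and stop above 3 N), for 0.4 s.
3. the end cap is over the rod's end and is held pressed against the spacer plate, the whole stack bearing on the stop, with more than 3 N (y of end_cap_mouth in the frame of rod_tip between -0.005 and 0.005 m and z of end_cap_mouth in the frame of rod_tip between -0.005 and 0.005 m and contact force between end_cap and spacer_plate above 3 N and contact force between spacer_plate and guide_block above 3 N and contact force between guide_block and stop above 3 N), for 0.4 s.
At the end, for the whole second after the job is handed in: On the rod from stop to tip, at rest: guide block, spacer plate, end cap; holes within 5 mm of the rod's axis and 0.2 rad of its direction, gaps under 3 mm; block centre 54-86 mm, spacer centre 28-59 mm, cap mouth 16-47 mm from the tip (toward the stand) (y of guide_block_hole in the frame of rod_tip between -0.005 and 0.005 m and z of guide_block_hole in the frame of rod_tip between -0.005 and 0.005 m and x of guide_block_hole in the frame of rod_tip between 0.054 and 0.086 m and y of spacer_plate_hole in the frame of rod_tip between -0.005 and 0.005 m and z of spacer_plate_hole in the frame of rod_tip between -0.005 and 0.005 m and x of spacer_plate_hole in the frame of rod_tip between 0.028 and 0.059 m and distance between guide_block_hole and spacer_plate_hole below 0.031 m and y of end_cap_mouth in the frame of rod_tip between -0.005 and 0.005 m and z of end_cap_mouth in the frame of rod_tip between -0.005 and 0.005 m and x of end_cap_mouth in the frame of rod_tip between 0.016 and 0.047 m and distance between spacer_plate_hole and end_cap_mouth below 0.014 m and angle between the x axis of each of guide_block, spacer_plate, end_cap and the x axis of arbor, either way round below 0.2 rad and linear speed of each of guide_block, spacer_plate, end_cap below 0.01 m/s); the robot touches nothing.
It fails at once if a part is pressed on the rod, stop or stand with more than 25 N (contact force between any of guide_block, spacer_plate, end_cap and arbor above 25 N).
It fails at once if the parts are pressed on one another with more than 25 N (contact force between spacer_plate and guide_block above 25 N or contact force between end_cap and spacer_plate above 25 N).
It fails at once if the robot pushes on the stand with more than 25 N (contact force between any of the arm, the fingers and arbor above 25 N).
It fails at once if a bystander is moved by more than 30 mm (distance of any of tape_measure, hex_key, bushing, wing_nut, screwdriver from where it was at the start of the episode above 0.03 m).
It also fails if it takes over 72 s, if anything falls off the work surface, if the arm or the gripper's body presses on something with over 40 N, if the wrist force passes 120 N, or if a joint passes its speed limit or range.

## Working session

There is one attempt and no reset: what is moved stays moved. The work goes in short steps, Python scripts to look and compute and a tool call to move; the robot and the scene stay as the last step left them, time stands still between calls to the robot, and variables do not carry over. Pictures are saved under pics/ and viewed, and the job is handed in when it is done.

Besides the shell and the picture viewer there is one more tool, called after "Emit:" in YAML: its name, and indented under it one key for each argument. move_arm: Moves the arm, as the interface text tells. Its arguments: {"type":"object","properties":{"steps":{"type":"array"},"grip":{"type":"number"},"grip_force":{"type":"number"}},"required":["steps"]}

```bash
mkdir -p pics; python3 - <<'E'
from cell import arm
import cv2,numpy as np
np.set_printoptions(precision=4,suppress=True)
s=arm.observe();print(s)
for n in ["side","top","wrist"]:
    print(n,arm.camera_info(n))
    cv2.imwrite(f"pics/{n}0.png",arm.get_image(n)[:,:,::-1])
E
```

```text
{'clock': 0.0, 'joints': array([-1.4326,  0.4352,  0.0249,  1.5741, -0.0116,  1.134 , -0.0751]), 'dq': array([ 0.0003,  0.0003,  0.0007,  0.0012, -0.001 ,  0.0017, -0.0004]), 'joint_efforts': array([ -0.0003, -66.7847,   0.985 , -31.4473,  -0.0604,   0.0426,
         0.0002]), 'position': array([0.149 , 0.6067, 0.4039]), 'ee_rot': array([-0.3773, -3.1188,  0.0025]), 'force': array([-0.2859, -0.0008,  1.567 ]), 'ft_torque': array([0.0753, 0.0161, 0.0038]), 'width': 1.0012514949255968}
side {'mtx': array([[469.0849,   0.    , 317.0998],
       [  0.    , 469.0849, 237.5399],
       [  0.    ,   0.    ,   1.    ]]), 'pose': array([[ 0.8929, -0.1605,  0.4207,  0.0412],
       [-0.4501, -0.3412,  0.8252, -0.9468],
       [ 0.0111, -0.9262, -0.3769,  0.5008],
       [ 0.    ,  0.    ,  0.    ,  1.    ]])}
top {'mtx': array([[590.5707,   0.    , 316.5507],
       [  0.    , 590.5707, 227.6614],
       [  0.    ,   0.    ,   1.    ]]), 'pose': array([[ 0.0007, -0.9852,  0.1715,  0.3037],
       [-1.    , -0.0012, -0.0028, -0.0419],
       [ 0.0029, -0.1715, -0.9852,  1.4024],
       [ 0.    ,  0.    ,  0.    ,  1.    ]])}
wrist {'mtx': array([[371.6483,   0.    , 318.4989],
       [  0.    , 371.6483, 243.4455],
       [  0.    ,   0.    ,   1.    ]]), 'T_tool_cam': array([[ 0.0008, -0.9684, -0.2495,  0.0657],
       [ 1.    ,  0.0005,  0.0013, -0.0004],
       [-0.0011, -0.2495,  0.9684,  0.0209],
       [ 0.    ,  0.    ,  0.    ,  1.    ]])}
```

View pics/side0.png

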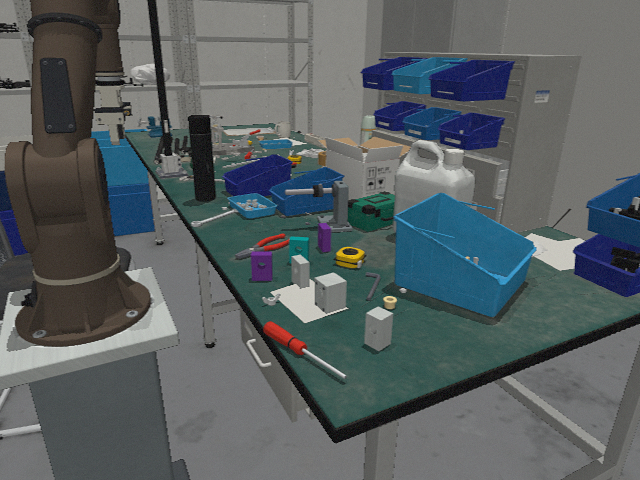

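View pics/top0.png

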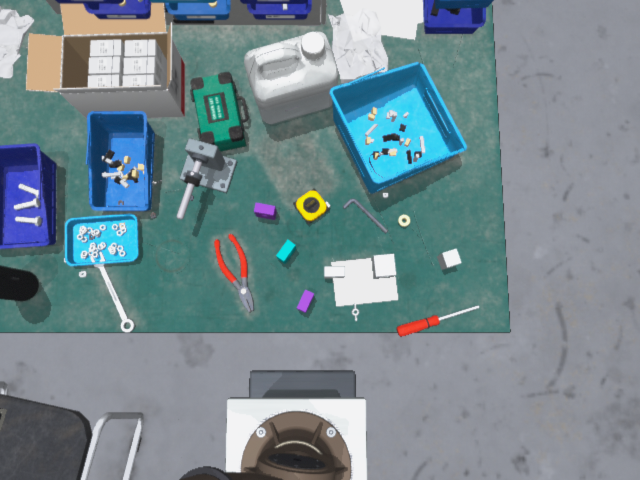

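View pics/wrist0.png

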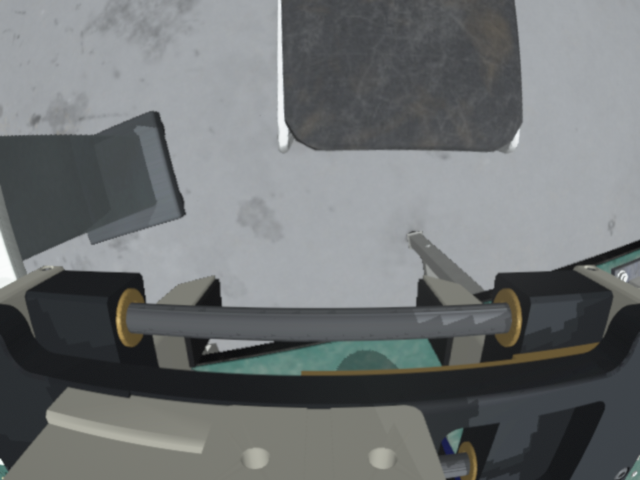

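```bash
python3 - <<'E'
import cv2
t=cv2.imread("pics/top0.png");s=cv2.imread("pics/side0.png")
a=cv2.resize(t[240:320,310:480],None,fx=4.5,fy=4.5,interpolation=cv2.INTER_CUBIC)
cv2.imwrite("pics/c1.png",a)
b=cv2.resize(s[230:360,240:400],None,fx=4.5,fy=4.5,interpolation=cv2.INTER_CUBIC);cv2.imwrite("pics/c2.png",b)
c=cv2.resize(t[130:230,160:260],None,fx=5.5,fy=5.5,interpolation=cv2.INTER_CUBIC);cv2.imwrite("pics/c3.png",c)
c=cv2.resize(s[170:240,270:390],None,fx=6,fy=6,interpolation=cv2.INTER_CUBIC);cv2.imwrite("pics/c4.png",c)
E
```

```text
(no output)
```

View pics/c1.png

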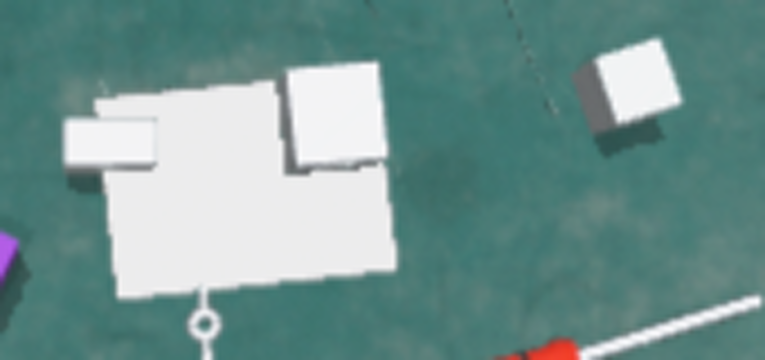

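View pics/c2.png

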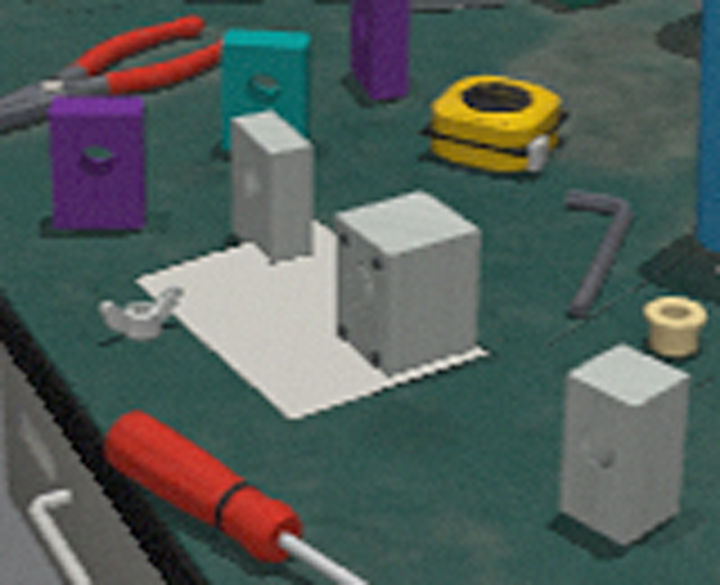

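View pics/c3.png

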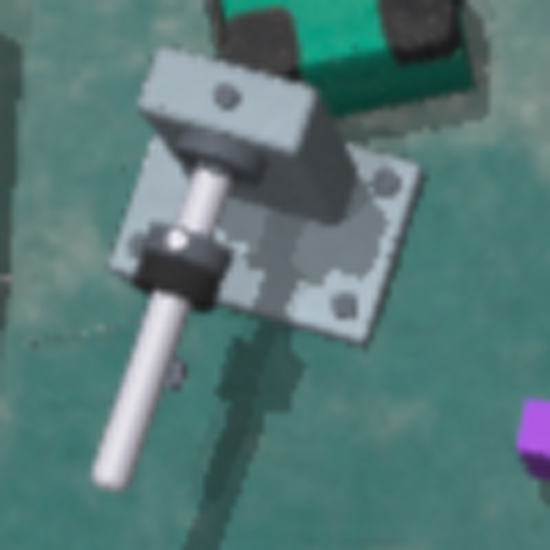

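View pics/c4.png

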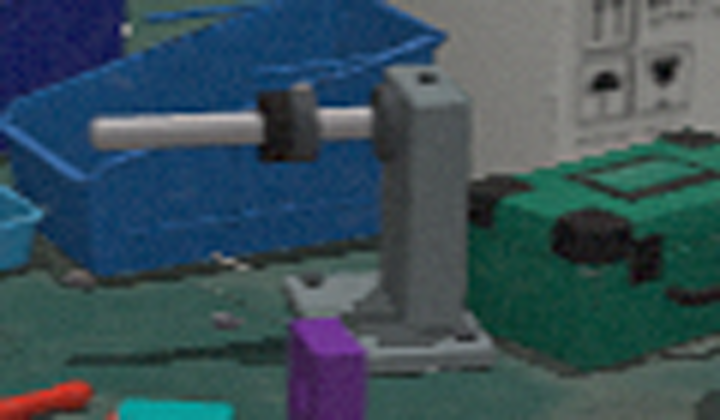

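```bash
cat > h.py <<'E'
from cell import arm
import cv2,numpy as np
np.set_printoptions(precision=4,suppress=True)
def ray(n,uv):
    c=arm.camera_info(n);K=c["mtx"];P=c["pose"]
    d=P[:3,:3]@np.linalg.inv(K)@np.array([uv[0],uv[1],1.]);return P[:3,3],d/np.linalg.norm(d)
def onz(n,uv,z):
    o,d=ray(n,uv);return o+d*(z-o[2])/d[2]
def two(uv1,uv2):
    o1,d1=ray("top",uv1);o2,d2=ray("side",uv2)
    A=np.c_[d1,-d2];t=np.linalg.lstsq(A,o2-o1,rcond=None)[0]
    p,q=o1+t[0]*d1,o2+t[1]*d2;return (p+q)/2,np.linalg.norm(p-q)
E
python3 - <<'E'
from h import *
def cr(p,f,ox,oy): return ((p[0]+.5)/f-.5+ox,(p[1]+.5)/f-.5+oy)
parts={'spacer':[(64,118),(157,118),(157,165),(64,166)],'cap':[(288,70),(378,62),(386,157),(298,165)],'guide':[(597,63),(660,40),(682,102),(616,126)]}
for k,c in parts.items():
    w=np.array([onz("top",cr(p,4.5,310,240),.064) for p in c])[:,:2]
    e=np.linalg.norm(np.roll(w,-1,0)-w,axis=1)
    v=(w[1]-w[0])+(w[2]-w[3]); u=(w[0]-w[3])+(w[1]-w[2])
    print(k,w.mean(0),'edges',e*1e3,'yaw(from y edge)',np.degrees(np.arctan2(-v[0]*-1,-v[1])*-1),'yaw(x edge)',np.degrees(np.arctan2(u[1],u[0])))
# rod
t=cv2.imread("pics/top0.png").astype(int)
ed=[]
for y in range(184,217,3):
    r=t[y,174:204].sum(1)//3; print(y,r)
for n,c in (('tip',(111,480)),):
    print(onz('top',cr(c,5.5,160,130),.11))
s=cv2.imread("pics/side0.png")
print(two(cr((111,480),5.5,160,130),cr((95,133),6,270,170)))
E
```

```text
spacer [ 0.4365 -0.0858] edges [47.0218 23.7801 46.883  24.2812] yaw(from y edge) -0.3644848902256828 yaw(x edge) -0.2512668882524302
cap [ 0.451  -0.2007] edges [45.9448 48.366  44.658  48.4068] yaw(from y edge) -5.20447430563811 yaw(x edge) 4.307268637984588
guide [ 0.4668 -0.3537] edges [34.5568 33.1712 36.0346 33.1739] yaw(from y edge) -19.91232698338301 yaw(x edge) 16.058320054785664
184 [107 106 107 106 106 107 109 113 112 112 110 107 105 151 204 212 213 189
 139  98  57  37  33  33  38  83 127 143 151 158]
187 [106 106 107 108 108 106 106 108 108 106 104 112 155 207 221 226 212 188
 157 112  98  95  92  92  96 100  95  91  88  85]
190 [111 122 109 110 111 103 101  98  98  98 107 155 208 222 225 212 187 157
 114 104 108 110 105 102 103 102 101  99  96  95]
193 [107 105 103 102 101 100  99 100  99 107 156 209 222 226 212 186 156 113
 104 106 106 106 105 104 102 101  98  80  68  60]
196 [103 103 104 103 101 100 100 100 111 157 209 222 226 211 187 155 112 111
 112  82  95  99 101 102 101 100  83  72  62  61]
199 [101 104 105 105 105 105 105 112 160 210 223 226 211 187 154 111 111 107
 101 102 105 103 100  99 102  97  71  63  62  62]
202 [100 102 103 103 104 104 111 161 210 223 226 210 186 153 111 100  99 100
 101 101 101 101 100  99  98  93  70  66  62  64]
205 [105 105 105 104 106 115 164 210 224 226 209 185 153 109  98  99 100 101
 100 103 103 102 101  99  95  94  91  70  63  64]
208 [ 98 101 105 109 120 178 213 225 226 209 185 152 110 102 101 103 103 101
 100  98 100 102 104  98  93  90  74  64  62  61]
211 [ 95  98 102 117 180 213 225 226 210 184 152 109 101 103 102 102 101  99
  99  99  98  97  93  92  89  67  62  62  60  64]
214 [103 103 116 180 214 225 226 209 184 151 108 104 106 106 105 102 101 101
 100  99  97  94  96  94  70  62  62  63  68  73]
[0.5527 0.2591 0.11  ]
(array([0.5519, 0.259 , 0.1111]), np.float64(0.0011028388182465617))
```

```bash
python3 - <<'E'
from h import *
t=cv2.imread("pics/top0.png").astype(float).mean(2)
L=[];R=[]
for y in range(187,214):
    r=t[y]; 
    c0=int(round(188.2-(y-190)*.34))
    i=c0
    while r[i]>155:i-=1
    l=i+(155-r[i])/(r[i+1]-r[i])
    i=c0
    while r[i]>130:i+=1
    rr=i-(130-r[i])/(r[i-1]-r[i])
    L.append((l,y));R.append((rr,y))
L=np.array(L);R=np.array(R);M=(L+R)/2
print((R-L)[:,0].mean()) 
W=np.array([onz("top",m,.11) for m in M])
p=np.polyfit(W[:,0],W[:,1],1);print(p,'yaw',np.arctan(p[0]),np.degrees(np.arctan(p[0])), 'resid',np.std(W[:,1]-np.polyval(p,W[:,0])))
print(W[[0,-1]])
print('y at x=.552',np.polyval(p,.552))
# width mm
a=onz("top",L[10],.11);b=onz("top",R[10],.11);print(np.linalg.norm(a-b)*np.cos(np.arctan(p[0]))*1e3)
# root from hub: collar front pixel
# side-view centre line rays at two points
def cr(p,f,ox,oy): return ((p[0]+.5)/f-.5+ox,(p[1]+.5)/f-.5+oy)
for q in [(95,133),(250,127),(365,123)]:
    # intersect side ray with vertical plane containing rod
    o,d=ray("side",cr(q,6,270,170)); n=np.array([-p[0],1,0]); 
    s=(p[1]-n@o)/(n@d); print(o+s*d)
E
```

```text
6.719303677968376
[-0.295   0.4236] yaw -0.28690791597848864 -16.438612694461433 resid 7.674200799540855e-05
[[0.621  0.2405 0.11  ]
 [0.5614 0.2579 0.11  ]]
y at x=.552 0.26072932859310954
14.495904101373078
[0.5521 0.2607 0.1106]
[0.6248 0.2392 0.1104]
[0.6797 0.223  0.1101]
```

```bash
cat >> h.py <<'E'
from scipy.spatial.transform import Rotation as Ro
def yaw_of(R): return np.arctan2(R[1,1],R[0,1])-np.pi/2   # part-yaw of tool y
def plan(wps,base=None,yaw0=None):
    """wps: list of (x,y,z,yaw) world TCP; prints tool shifts mm & twist"""
    s=arm.observe();R=Ro.from_rotvec(s['ee_rot']).as_matrix();p=s['position'] if base is None else np.array(base)
    y0=yaw_of(R) if yaw0 is None else yaw0
    if base is not None or yaw0 is not None:
        R=np.array([[-np.cos(y0),-np.sin(y0),0],[-np.sin(y0),np.cos(y0),0],[0,0,-1]])
    print('pos',s['position'],'yaw',np.round(yaw_of(Ro.from_rotvec(s['ee_rot']).as_matrix()),4),'tilt z',Ro.from_rotvec(s['ee_rot']).as_matrix()[:,2],'F',s['force'],'t',s['clock'],'w',s['width'])
    for w in wps:
        d=R.T@(np.array(w[:3])-p)*1e3
        tw=(y0-w[3]+np.pi)%(2*np.pi)-np.pi
        print(np.round(d,1),round(tw,3))
TIP=np.array([.552,.2607]);RY=-.287
def rodpt(s): return TIP+s*np.array([np.cos(RY),np.sin(RY)])
E
python3 - <<'E'
from h import *
a=rodpt(.015)
plan([(.25,.42,.405,RY),(*a,.34,RY),(*a,.273,RY)],base=(.149,.607,.405))
print(Ro.from_rotvec(arm.observe()['ee_rot']).as_matrix())
E
```

```text
pos [0.149  0.6068 0.4041] yaw -0.2409 tilt z [-0.0002 -0.0011 -1.    ] F [ 0.1169 -0.045   0.4822] t 0.15 w 1.0030206914771491
[-142.7 -157.5    0. ] 0.046
[-489.  -240.9   65. ] 0.046
[-489.  -240.9  132. ] 0.046
[[-0.9711  0.2385 -0.0002]
 [ 0.2385  0.9711 -0.0011]
 [-0.0001 -0.0012 -1.    ]]
```

Emit:
move_arm:
  steps:
    - [-143,-157,0,0.046]
    - [-143,-157,0,0.046]
    - [-143,-157,0,0.046]
    - [-143,-157,0,0.046]
    - [-489,-241,40,0.046]
    - [-489,-241,40,0.046]
    - [-489,-241,65,0.046]
    - [-489,-241,65,0.046]
    - [-489,-241,65,0.046]
    - [-489,-241,65,0.046]
    - [-489,-241,65,0.046]
    - [-489,-241,65,0.046]
  grip: 91
  grip_force: 3

```text
clock: 1.65
position: [0.566, 0.2567, 0.3393]
ee_rot: [-0.449, -3.108, 0.0]
force: [0.1, -0.1, -0.5]
width: 0.989
```

```bash
python3 - <<'E'
from h import *
a=rodpt(.015)
plan([(*a,.34,RY),(*a,.273,RY)])
cv2.imwrite("pics/w1.png",arm.get_image("wrist")[:,:,::-1])
E
```

```text
pos [0.566  0.2567 0.3393] yaw -0.2868 tilt z [-0.0012  0.0001 -1.    ] F [ 0.1241 -0.1472 -0.4635] t 1.65 w 0.9886872580423701
[-0.5 -0.1 -0.7] 0.0
[-0.6 -0.1 66.3] 0.0
```

View pics/w1.png

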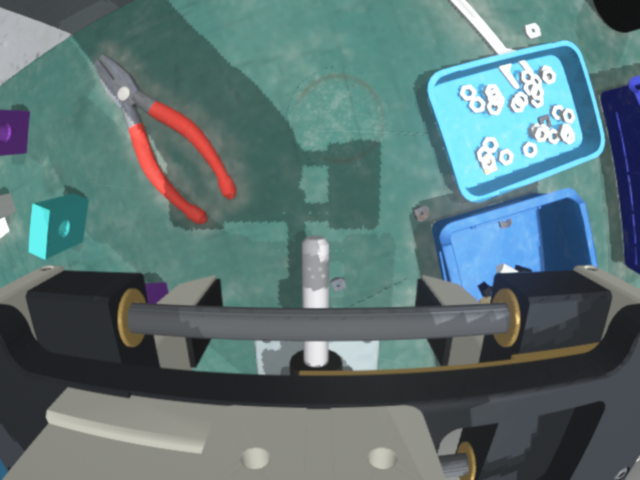

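Emit:
move_arm:
  steps:
    - [0,0,40,0]
    - [0,0,66,0]
    - [0,0,66,0]

```text
clock: 2.08
position: [0.5646, 0.2573, 0.2725]
ee_rot: [-0.445, -3.107, 0.002]
force: [-0.2, -0.3, 1.0]
width: 0.988
```

Emit:
move_arm:
  steps:
    - [0,0,0,0]
    - [0,0,0,0]
    - [0,0,0,0]
    - [0,0,0,0]
    - [0,0,0,0]
    - [0,0,0,0]
    - [0,0,0,0]
    - [0,0,0,0]
  grip: 10
  grip_force: 3

```text
clock: 3.08
position: [0.5664, 0.2557, 0.2736]
ee_rot: [-0.449, -3.109, 0.002]
force: [-2.8, -5.8, 4.3]
width: 0.194
```

```bash
python3 - <<'E'
from h import *
s=arm.observe();print(s['width']*91.8);plan([])
cv2.imwrite("pics/w2.png",arm.get_image("wrist")[:,:,::-1])
E
```

```text
17.774741659718583
pos [0.5664 0.2557 0.2736] yaw -0.2871 tilt z [-0.0007 -0.0012 -1.    ] F [-2.7729 -5.8054  4.2797] t 3.075 w 0.19362463681610656
```

Emit:
move_arm:
  steps:
    - [0,-1,0,0]
    - [0,-1,0,0]

```text
clock: 3.38
position: [0.5661, 0.2547, 0.2736]
ee_rot: [-0.45, -3.109, 0.002]
force: [-2.5, -4.3, 1.3]
width: 0.175
```

```bash
python3 - <<'E'
from h import *
s=arm.observe();print(s['width']*91.8);plan([])
E
```

```text
16.032970524727535
pos [0.5661 0.2547 0.2736] yaw -0.2874 tilt z [-0.0006 -0.0009 -1.    ] F [-2.5137 -4.3207  1.2777] t 3.375 w 0.17465109504060494
```

Emit:
move_arm:
  steps:
    - [0,-0.5,0,0]
    - [0,-0.5,0,0]

```text
clock: 3.62
position: [0.566, 0.2546, 0.2736]
ee_rot: [-0.449, -3.109, 0.001]
force: [-1.6, -4.3, 1.6]
width: 0.168
```

```bash
python3 - <<'E'
from h import *
s=arm.observe();print(s['width']*91.8);plan([]);n=np.array([.283,.959]);print(s['position'][:2]@n)
E
```

```text
15.466463172404378
pos [0.566  0.2546 0.2736] yaw -0.287 tilt z [-0.0002 -0.0004 -1.    ] F [-1.5684 -4.2747  1.6125] t 3.625 w 0.16847999098479716
0.40432931182402015
```

Emit:
move_arm:
  steps:
    - [0,-0.8,0,0]
    - [0,-0.8,0,0]

```text
clock: 3.88
position: [0.5659, 0.2544, 0.2737]
ee_rot: [0.449, 3.109, 0.001]
force: [0.6, -2.1, -2.4]
width: 0.175
```

```bash
python3 - <<'E'
from h import *
s=arm.observe();print(s['width']*91.8);plan([]);n=np.array([.283,.959]);print(s['position'][:2]@n)
E
```

```text
16.09712700025377
pos [0.5659 0.2544 0.2737] yaw -0.2866 tilt z [ 0.0004  0.0005 -1.    ] F [ 0.5915 -2.1013 -2.4076] t 3.875 w 0.17534996732302582
0.40412318906721567
```

Emit:
move_arm:
  steps:
    - [0,0,0,0]
    - [0,0,0,0]
    - [-22,0,0,0]
    - [-45,0,0,0]
    - [-45,0,0,0]
  grip: 30

```text
clock: 4.5
position: [0.6103, 0.2405, 0.2738]
ee_rot: [0.452, 3.107, 0.0]
force: [-0.1, 0.2, 0.6]
width: 0.326
```

```bash
python3 - <<'E'
from h import *
s=arm.observe();print(s['width']*91.8);plan([]);n=np.array([.283,.959]);print(s['position'][:2]@n)
E
```

```text
29.881237797929565
pos [0.6103 0.2405 0.2738] yaw -0.2887 tilt z [ 0.0015 -0.0002 -1.    ] F [-0.0549  0.1771  0.5961] t 4.5 w 0.32550367971600835
0.4033191936471789
```

Emit:
move_arm:
  steps:
    - [0,0,0,0]
    - [0,0,0,0]
    - [0,0,0,0]
  grip: 10

```text
clock: 4.88
position: [0.6082, 0.242, 0.2737]
ee_rot: [-0.447, -3.109, -0.0]
force: [-1.6, 1.3, 0.1]
width: 0.171
```

```bash
python3 - <<'E'
from h import *
s=arm.observe();print(s['width']*91.8);plan([]);n=np.array([.283,.959]);print(s['position'][:2]@n)
E
```

```text
15.743226099987124
pos [0.6082 0.242  0.2737] yaw -0.2859 tilt z [-0.001   0.0005 -1.    ] F [-1.6204  1.3416  0.1284] t 4.875 w 0.17149483769049156
0.40420352459930675
```

```bash
sed -i 's/^TIP=.*/TIP=np.array([.5514,.2587]);RY=-.287/' h.py; python3 - <<'E'
from h import *
g=np.array([.467,-.354]);y=.314;f=np.array([np.cos(y),np.sin(y)])
plan([(.6,.2,.36,RY),(*(g+.04*f),.34,y),(*g,.201,y)])
print(arm.observe()['joints'])
E
```

```text
pos [0.6082 0.242  0.2737] yaw -0.2859 tilt z [-0.001   0.0005 -1.    ] F [-1.6204  1.3416  0.1284] t 4.875 w 0.17149483769049156
[ -3.9 -42.6 -86.3] 0.001
[ -65.6 -589.   -66.5] -0.6
[ -32.7 -611.6   72.5] -0.6
[-0.5944  0.6084  0.2061  1.6477 -0.1507  0.9018  0.9544]
```

Emit:
move_arm:
  steps:
    - [0,0,0,0]
    - [0,0,0,0]
    - [0,0,-50,0]
    - [-4,-43,-86,0]
    - [-15,-105,-86,-0.1]
    - [-25,-165,-86,-0.2]
    - [-30,-225,-86,-0.3]
    - [-40,-285,-86,-0.4]
    - [-45,-345,-86,-0.5]
    - [-50,-405,-86,-0.6]
    - [-60,-465,-80,-0.6]
    - [-65,-525,-70,-0.6]
    - [-66,-589,-66,-0.6]
    - [-66,-589,-66,-0.6]
    - [-66,-589,-66,-0.6]
  grip: 91
  grip_force: 40

```text
clock: 6.75
position: [0.5055, -0.3423, 0.3396]
ee_rot: [-0.488, 3.103, 0.001]
force: [0.7, 0.6, 0.6]
width: 0.993
```

```bash
python3 - <<'E'
from h import *
g=np.array([.467,-.354]);y=.314;f=np.array([np.cos(y),np.sin(y)])
plan([(*(g+.04*f),.34,y),(*g,.201,y)])
cv2.imwrite("pics/w3.png",arm.get_image("wrist")[:,:,::-1])
E
```

```text
pos [ 0.5055 -0.3423  0.3396] yaw 0.3122 tilt z [ 0.0001  0.0005 -1.    ] F [0.7463 0.5766 0.5552] t 6.75 w 0.9930466037900713
[ 0.3  0.8 -0.4] -0.002
[ 40.3   0.6 138.6] -0.002
```

View pics/w3.png

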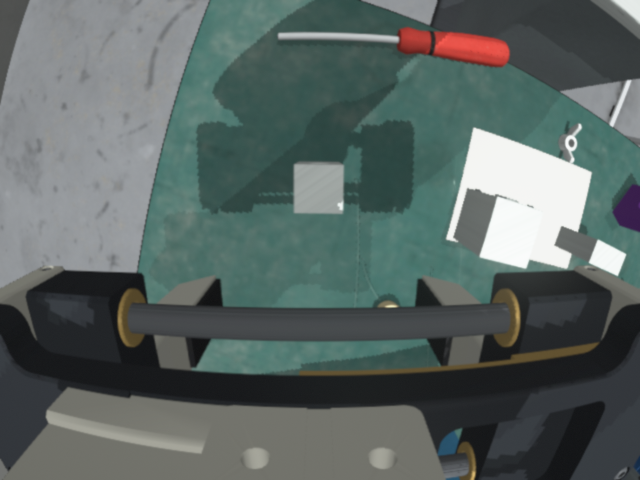

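```bash
cat >> h.py <<'E'
def wonz(uv,z,s=None):
    s=s or arm.observe();c=arm.camera_info("wrist");K=c["mtx"];T=c["T_tool_cam"]
    d=np.array([(uv[0]-K[0,2]),(uv[1]-K[1,2])])/K[0,0];th=np.hypot(*d)
    v=np.r_[d/th*np.sin(th),np.cos(th)] if th>1e-9 else np.array([0,0,1.])
    R=Ro.from_rotvec(s['ee_rot']).as_matrix()
    o=R@T[:3,3]+s['position'];v=R@T[:3,:3]@v
    return o+v*(z-o[2])/v[2]
E
python3 - <<'E'
from h import *
w=[wonz(p,.064) for p in [(294,163),(343,162),(344,214),(294,213)]]
w=np.array(w);c=w.mean(0);print(c);print(np.linalg.norm(np.roll(w,-1,0)-w,axis=1)*1e3)
v=w[1]-w[0]+w[2]-w[3];print('yaw',np.arctan2(v[1],v[0])-np.pi/2)
plan([(*c[:2],.201,.314)])
E
```

```text
[ 0.4688 -0.3536  0.064 ]
[33.3984 36.1631 34.8138 34.7487]
yaw 0.31470720676218944
pos [ 0.5061 -0.3412  0.3397] yaw 0.3143 tilt z [ 0.0004  0.0009 -1.    ] F [0.876  0.3652 0.3009] t 6.8 w 0.9892136068235998
[ 39.5  -0.4 138.7] 0.0
```

Emit:
move_arm:
  steps:
    - [39,0,20,0]
    - [39,0,80,0]
    - [39,0,125,0]
    - [39,0,139,0]
    - [39,0,139,0]

```text
clock: 7.42
position: [0.4693, -0.3534, 0.2008]
ee_rot: [0.492, -3.103, -0.001]
force: [0.1, 0.7, 0.6]
width: 0.995
```

Emit:
move_arm:
  steps:
    - [0,0,0,0]
    - [0,0,0,0]
    - [0,0,0,0]
    - [0,0,0,0]
    - [0,0,0,0]
    - [0,0,0,0]
    - [0,0,0,0]
  grip: 20
  grip_force: 40

```text
clock: 8.3
position: [0.4685, -0.3543, 0.2007]
ee_rot: [0.49, -3.103, -0.0]
force: [0.5, -0.0, -0.0]
width: 0.365
```

```bash
python3 - <<'E'
from h import *
plan([]);print(arm.observe()['width']*91.8)
E
```

```text
pos [ 0.4685 -0.3543  0.2007] yaw 0.3131 tilt z [-0.      0.0001 -1.    ] F [ 0.5447 -0.0152 -0.0047] t 8.3 w 0.3651958752589343
33.52498134877017
```

```bash
python3 - <<'E'
from h import *
a=rodpt(-.045)
plan([(.468,-.354,.33,.314),(*a,.33,RY),(*a,.2727,RY)])
E
```

```text
pos [ 0.4685 -0.3543  0.2007] yaw 0.3131 tilt z [-0.      0.0001 -1.    ] F [ 0.5447 -0.0152 -0.0047] t 8.3 w 0.3651958752589343
[   0.4    0.4 -129.3] -0.001
[-230.5  583.1 -129.3] 0.6
[-230.5  583.1  -72. ] 0.6
```

Emit:
move_arm:
  steps:
    - [0,0,-50,0]
    - [0,0,-105,0]
    - [-15,35,-129,0.05]
    - [-35,90,-129,0.12]
    - [-57,145,-129,0.2]
    - [-80,200,-129,0.28]
    - [-100,255,-129,0.36]
    - [-122,310,-129,0.44]
    - [-145,365,-129,0.52]
    - [-166,420,-129,0.6]
    - [-188,475,-129,0.6]
    - [-210,530,-129,0.6]
    - [-230,583,-129,0.6]
    - [-230,583,-110,0.6]
    - [-230,583,-80,0.6]
    - [-230,583,-72,0.6]
    - [-230,583,-72,0.6]

```text
clock: 10.42
position: [0.5077, 0.271, 0.2726]
ee_rot: [-0.45, -3.108, 0.001]
force: [-0.0, -0.7, -0.7]
width: 0.369
```

```bash
python3 - <<'E'
from h import *
plan([(*rodpt(-.045),.2727,RY)])
cv2.imwrite("pics/w4.png",arm.get_image("wrist")[:,:,::-1])
cv2.imwrite("pics/s4.png",cv2.resize(arm.get_image("side")[130:260,220:400],None,fx=4.4,fy=4.4)[:,:,::-1])
E
```

```text
pos [0.5077 0.271  0.2726] yaw -0.2873 tilt z [-0.0008 -0.0006 -1.    ] F [-0.0131 -0.6777 -0.7258] t 10.425 w 0.3687585042733561
[-0.4  0.6 -0.1] -0.0
```

View pics/w4.png

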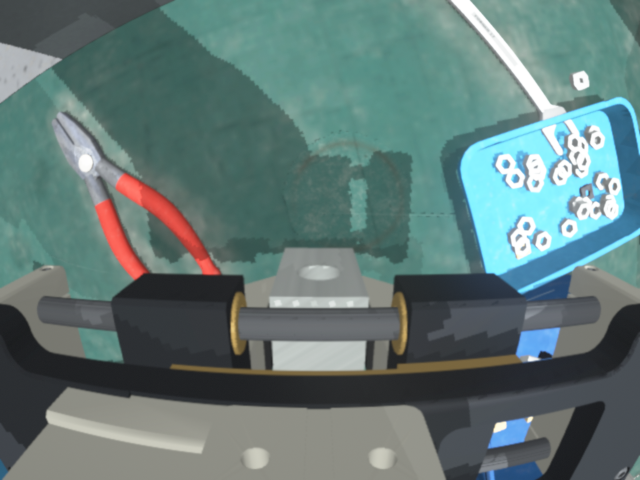

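View pics/s4.png

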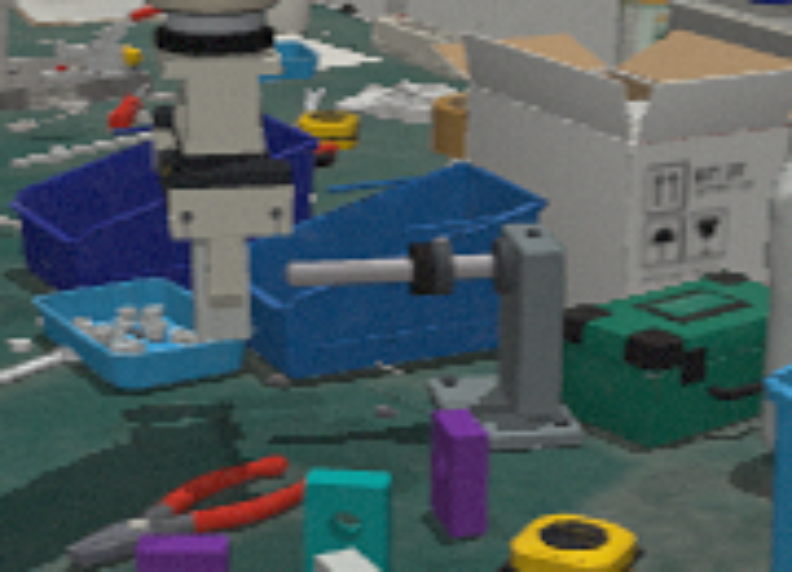

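Emit:
move_arm:
  steps:
    - [-12,0.5,0,0]
    - [-22,0.5,0,0]
    - [-24,0.5,0,0]
    - [-26,0.5,0,0]
    - [-28,0.5,0,0]
    - [-30,0.5,0,0]
    - [-32,0.5,0,0]

```text
clock: 11.4
position: [0.5386, 0.2627, 0.2727]
ee_rot: [-0.449, -3.109, -0.0]
force: [-0.1, 0.7, -1.8]
width: 0.369
```

```bash
cat >> h.py <<'E'
def st():
    s=arm.observe();p=s['position'];u=np.array([np.cos(RY),np.sin(RY)]);n=np.array([-u[1],u[0]])
    F=s['force']
    print(f"t {s['clock']:.2f} s={(p[:2]-TIP)@u*1e3:.2f}mm lat={((p[:2]-TIP)@n)*1e3:.2f} z={p[2]*1e3:.1f} F axial {F[:2]@u:.2f} lat {F[:2]@n:.2f} z {F[2]:.2f} T {s['ft_torque']} w {s['width']*91.8:.1f} yawerr {yaw_of(Ro.from_rotvec(s['ee_rot']).as_matrix())-RY:.4f}")
E
python3 -c "from h import *;st()"
```

```text
t 11.40 s=-13.39mm lat=0.19 z=272.7 F axial -0.28 lat 0.62 z -1.80 T [-0.0302 -0.0055 -0.004 ] w 33.8 yawerr 0.0002
```

Emit:
move_arm:
  steps:
    - [-3,0,0,0]
    - [-6,0,0,0]
    - [-11,0,0,0]
    - [-16,0,0,0]
    - [-22,0,0,0]
    - [-28,0,0,0]
    - [-34,0,0,0]

```text
clock: 12.28
position: [0.5716, 0.2529, 0.2727]
ee_rot: [0.449, 3.109, 0.0]
force: [1.0, 0.1, -1.8]
width: 0.369
```

```bash
python3 -c "from h import *;st()"
```

```text
t 12.28 s=21.05mm lat=0.16 z=272.7 F axial 0.89 lat 0.34 z -1.78 T [ 0.0261 -0.0552  0.0479] w 33.8 yawerr 0.0001
```

Emit:
move_arm:
  steps:
    - [-6,0,0,0]
    - [-12,0,0,0]
    - [-18,0,0,0]
    - [-24,0,0,0]
    - [-30,0,0,0]
    - [-34,0,0,0]
    - [-35,0,0,0]
    - [-36,0,0,0]
    - [-37,0,0,0]
    - [-38,0,0,0]

```text
clock: 13.52
position: [0.6076, 0.2424, 0.2727]
ee_rot: [-0.449, -3.109, -0.0]
force: [0.8, -0.4, -0.8]
width: 0.37
```

```bash
python3 -c "from h import *;st()"
```

```text
t 13.53 s=58.52mm lat=0.23 z=272.7 F axial 0.90 lat -0.12 z -0.84 T [0.0089 0.0197 0.022 ] w 34.0 yawerr 0.0003
```

Emit:
move_arm:
  steps:
    - [-1,0,0,0]
    - [-2,0,0,0]
    - [-3,0,0,0]
    - [-4,0,0,0]

```text
clock: 14.02
position: [0.6116, 0.2411, 0.2727]
ee_rot: [0.449, 3.109, 0.0]
force: [0.1, -0.4, -2.4]
width: 0.369
```

Emit:
move_arm:
  steps:
    - [-1,0,0,0]
    - [-2,0,0,0]
    - [-3,0,0,0]

```text
clock: 14.4
position: [0.6141, 0.2404, 0.2727]
ee_rot: [-0.449, -3.109, -0.0]
force: [-2.9, 0.5, 0.1]
width: 0.369
```

```bash
python3 -c "from h import *;st()"
```

```text
t 14.40 s=65.34mm lat=0.23 z=272.7 F axial -2.88 lat -0.36 z 0.08 T [0.1143 0.5357 0.0391] w 33.9 yawerr 0.0003
```

Emit:
move_arm:
  steps:
    - [-1,0,0,0]
    - [-2,0,0,0]
    - [-2,0,0,0]

```text
clock: 14.78
position: [0.6154, 0.2402, 0.2724]
ee_rot: [-0.448, -3.107, 0.0]
force: [-5.8, 1.4, 1.5]
width: 0.369
```

```bash
python3 -c "from h import *;st()"
```

```text
t 14.78 s=66.58mm lat=0.36 z=272.4 F axial -5.97 lat -0.35 z 1.54 T [0.1484 1.2094 0.0406] w 33.8 yawerr 0.0009
```

Emit:
move_arm:
  steps:
    - [-1,0,0,0]
    - [-2,0,0,0]
    - [-2.5,0,0,0]
    - [-2.5,0,0,0]

```text
clock: 15.28
position: [0.6168, 0.24, 0.2722]
ee_rot: [-0.446, -3.105, 0.001]
force: [-10.5, 1.7, 2.8]
width: 0.365
```

```bash
python3 -c "from h import *;st()"
```

```text
t 15.28 s=68.04mm lat=0.57 z=272.2 F axial -10.57 lat -1.32 z 2.83 T [0.3234 2.0692 0.0011] w 33.5 yawerr 0.0016
```

Holding about 10.5 N for a second.

Emit:
move_arm:
  steps:
    - [0,0,0,0]
    - [0,0,0,0]
    - [0,0,0,0]
    - [0,0,0,0]
    - [0,0,0,0]
    - [0,0,0,0]
    - [0,0,0,0]
    - [0,0,0,0]
    - [0,0,0,0]

```text
clock: 16.4
position: [0.6168, 0.24, 0.2722]
ee_rot: [-0.446, -3.105, 0.001]
force: [-10.2, 1.4, 3.3]
width: 0.369
```

```bash
python3 -c "from h import *;st()"
```

```text
t 16.40 s=68.00mm lat=0.56 z=272.2 F axial -10.21 lat -1.53 z 3.29 T [0.309  2.0344 0.0192] w 33.9 yawerr 0.0016
```

Emit:
move_arm:
  steps:
    - [2,0,0,0]
    - [4,0,0,0]
    - [5.5,0,0,0]
    - [5.5,0,0,0]

```text
clock: 16.9
position: [0.6136, 0.2405, 0.2728]
ee_rot: [0.449, 3.109, 0.0]
force: [-0.4, 1.0, -1.7]
width: 0.373
```

```bash
python3 -c "from h import *;st()"
```

```text
t 16.90 s=64.81mm lat=0.15 z=272.8 F axial -0.67 lat 0.85 z -1.70 T [ 0.1917  0.3062 -0.0175] w 34.3 yawerr -0.0000
```

Emit:
move_arm:
  steps:
    - [0,0,0,0]
    - [0,0,0,0]
    - [0,0,0,0]
    - [0,0,-30,0]
    - [0,0,-80,0]
    - [0,0,-80,0]
  grip: 70

```text
clock: 17.65
position: [0.6148, 0.2408, 0.3572]
ee_rot: [0.449, 3.103, 0.007]
force: [0.1, 0.2, -0.6]
width: 0.761
```

```bash
python3 - <<'E'
from h import *
st()
cv2.imwrite("pics/s5.png",cv2.resize(arm.get_image("side")[130:260,220:400],None,fx=4.4,fy=4.4)[:,:,::-1])
g=np.array([.437,-.086]);y=0.
plan([(g[0]+.04,g[1],.34,y),(*g,.201,y)])
E
```

```text
t 17.65 s=65.87mm lat=0.75 z=357.2 F axial 0.08 lat 0.20 z -0.59 T [-0.0143 -0.0349  0.017 ] w 69.9 yawerr -0.0002
pos [0.614  0.2406 0.3549] yaw -0.2871 tilt z [ 0.0039  0.0018 -1.    ] F [-0.2304  0.8812 -0.8056] t 17.7 w 0.7672688239422991
[  39.  -352.1   13.8] -0.287
[  77.8 -363.8  152.6] -0.287
```

View pics/s5.png

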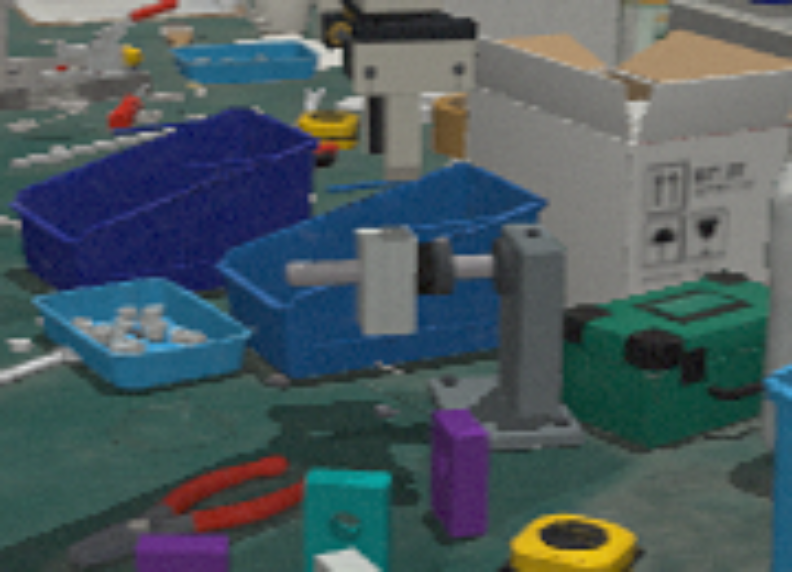

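Emit:
move_arm:
  steps:
    - [8,-60,0,-0.06]
    - [15,-120,0,-0.12]
    - [22,-180,5,-0.18]
    - [28,-240,10,-0.24]
    - [34,-300,14,-0.287]
    - [39,-352,14,-0.287]
    - [39,-352,14,-0.287]
    - [39,-352,14,-0.287]
  grip: 91

```text
clock: 18.7
position: [0.4764, -0.0855, 0.3382]
ee_rot: [-0.0, -3.141, -0.001]
force: [0.4, 0.9, 0.5]
width: 0.99
```

```bash
python3 - <<'E'
from h import *
plan([])
cv2.imwrite("pics/w6.png",arm.get_image("wrist")[:,:,::-1])
E
```

```text
pos [ 0.4764 -0.0855  0.3382] yaw -0.0 tilt z [-0.0007  0.0005 -1.    ] F [0.4249 0.9029 0.4895] t 18.7 w 0.9902176618930811
```

View pics/w6.png

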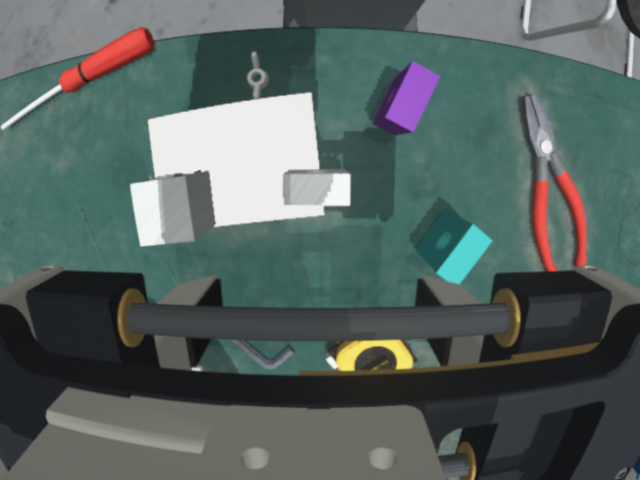

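```bash
python3 - <<'E'
import cv2
a=cv2.imread("pics/w6.png");cv2.imwrite("pics/c6.png",cv2.resize(a[150:260,120:370],None,fx=3.2,fy=3.2,interpolation=cv2.INTER_CUBIC))
E
```

```text
(no output)
```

View pics/c6.png

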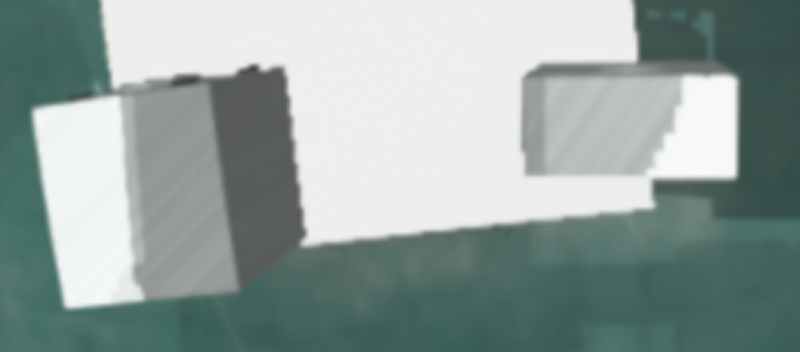

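```bash
python3 - <<'E'
from h import *
def cr(p): return ((p[0]+.5)/3.2-.5+120,(p[1]+.5)/3.2-.5+150)
for c in ([(525,74),(737,75),(738,180),(524,175)],[(33,108),(211,82),(239,291),(66,307)]):
    w=np.array([wonz(cr(p),.064) for p in c]);m=w.mean(0)
    v=w[1]-w[0]+w[2]-w[3];y=np.arctan2(v[1],v[0])-np.pi/2
    print(m,np.linalg.norm(np.roll(w,-1,0)-w,axis=1)*1e3,'yaw',y)
    plan([(*m[:2],.2013,y)])
E
```

```text
[ 0.4377 -0.0863  0.064 ] [45.1078 22.7066 46.164  21.8337] yaw -0.012631100868276901
pos [ 0.4767 -0.0849  0.3383] yaw 0.0015 tilt z [-0.0004  0.0005 -1.    ] F [-0.1436 -0.269  -0.1093] t 18.75 w 0.991652035128462
[ 39.   -1.4 137. ] 0.014
[ 0.4522 -0.2004  0.064 ] [46.251  47.8796 45.7543 48.0118] yaw 0.08452297297303168
pos [ 0.4767 -0.0849  0.3383] yaw 0.0015 tilt z [-0.0004  0.0005 -1.    ] F [-0.1436 -0.269  -0.1093] t 18.75 w 0.991652035128462
[  24.6 -115.6  137. ] -0.083
```

Emit:
move_arm:
  steps:
    - [39,-1,20,0.005]
    - [39,-1,80,0.005]
    - [39,-1,125,0.005]
    - [39,-1,137,0.005]
    - [39,-1,137,0.005]

```text
clock: 19.38
position: [0.4378, -0.0863, 0.2016]
ee_rot: [-0.006, -3.14, -0.0]
force: [0.5, -0.6, 0.8]
width: 0.992
```

Emit:
move_arm:
  steps:
    - [0,0,0,0]
    - [0,0,0,0]
    - [0,0,0,0]
    - [0,0,0,0]
    - [0,0,0,0]
    - [0,0,0,0]
  grip: 30
  grip_force: 40

```text
clock: 20.12
position: [0.4374, -0.087, 0.2019]
ee_rot: [0.008, 3.141, 0.0]
force: [-1.0, 0.4, 3.7]
width: 0.497
```

```bash
python3 - <<'E'
from h import *
print(arm.observe()['width']*91.8)
a=rodpt(-.045)
plan([(.437,-.087,.33,0),(*a,.33,RY),(*a,.2727,RY)])
E
```

```text
45.59884430664775
pos [ 0.4374 -0.087   0.2019] yaw -0.005 tilt z [ 0.0001  0.0001 -1.    ] F [-1.048   0.4319  3.7246] t 20.125 w 0.4967194368915877
[   0.4    0.  -128.1] -0.005
[ -69.1  358.8 -128.1] 0.282
[-69.  358.8 -70.8] 0.282
```

Emit:
move_arm:
  steps:
    - [0,0,-50,0]
    - [0,0,-105,0]
    - [-10,30,-128,0.05]
    - [-20,85,-128,0.1]
    - [-30,140,-128,0.17]
    - [-41,195,-128,0.24]
    - [-52,250,-128,0.282]
    - [-62,305,-128,0.282]
    - [-69,359,-128,0.282]
    - [-69,359,-110,0.282]
    - [-69,359,-80,0.282]
    - [-69,359,-72,0.282]
    - [-69,359,-72,0.282]

```text
clock: 21.75
position: [0.5081, 0.2714, 0.2735]
ee_rot: [-0.449, -3.108, 0.001]
force: [0.3, 0.2, -0.5]
width: 0.496
```

```bash
python3 - <<'E'
from h import *
st();print(arm.observe()['width'])
cv2.imwrite("pics/s7.png",cv2.resize(arm.get_image("side")[130:260,220:400],None,fx=4.4,fy=4.4)[:,:,::-1])
E
```

```text
t 21.75 s=-45.15mm lat=-0.06 z=273.5 F axial 0.21 lat 0.29 z -0.48 T [ 0.0108 -0.0138 -0.0066] w 45.5 yawerr -0.0002
0.4958809643791573
```

View pics/s7.png

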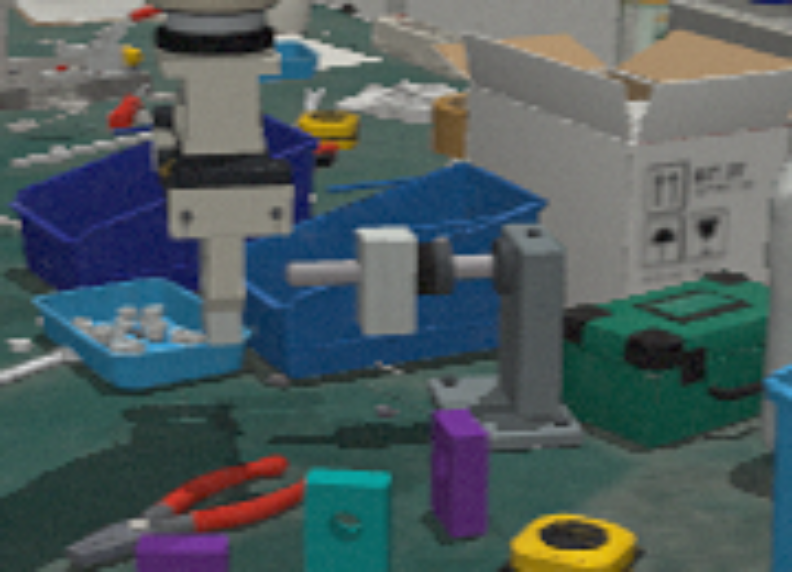

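Emit:
move_arm:
  steps:
    - [-12,0.2,0,0]
    - [-24,0.2,0,0]
    - [-28,0.2,0,0]
    - [-30,0.2,0,0]
    - [-32,0.2,0,0]
    - [-34,0.2,0,0]
    - [-36,0.2,0,0]
    - [-38,0.2,0,0]
    - [-40,0.2,0,0]

```text
clock: 22.92
position: [0.5467, 0.2605, 0.2737]
ee_rot: [0.449, 3.109, 0.0]
force: [0.3, 0.7, -0.6]
width: 0.498
```

```bash
python3 -c "from h import *;st()"
```

```text
t 22.93 s=-5.05mm lat=0.41 z=273.7 F axial 0.07 lat 0.71 z -0.59 T [-0.0139 -0.0004 -0.0147] w 45.7 yawerr 0.0002
```

Entered freely; continue to just before the block (s≈33).

Emit:
move_arm:
  steps:
    - [-3,-0.2,0,0]
    - [-6,-0.2,0,0]
    - [-12,-0.2,0,0]
    - [-18,-0.2,0,0]
    - [-24,-0.2,0,0]
    - [-30,-0.2,0,0]
    - [-35,-0.2,0,0]
    - [-37,-0.2,0,0]
    - [-38,-0.2,0,0]

```text
clock: 24.05
position: [0.583, 0.2496, 0.2737]
ee_rot: [-0.449, -3.109, -0.0]
force: [0.1, -0.5, -0.9]
width: 0.498
```

Emit:
move_arm:
  steps:
    - [-1,0,0,0]
    - [-2,0,0,0]
    - [-3,0,0,0]
    - [-3,0,0,0]

```text
clock: 24.55
position: [0.5859, 0.2487, 0.2737]
ee_rot: [0.449, 3.109, 0.0]
force: [-0.2, 0.0, -0.5]
width: 0.495
```

```bash
python3 -c "from h import *;st()"
```

```text
t 24.55 s=35.90mm lat=0.16 z=273.7 F axial -0.19 lat -0.02 z -0.50 T [ 0.0539 -0.0098  0.0333] w 45.4 yawerr 0.0001
```

Emit:
move_arm:
  steps:
    - [-1,0,0,0]
    - [-2,0,0,0]
    - [-3,0,0,0]
    - [-3,0,0,0]

```text
clock: 25.05
position: [0.5879, 0.2483, 0.2735]
ee_rot: [-0.448, -3.107, 0.0]
force: [-6.3, 0.2, 2.7]
width: 0.499
```

```bash
python3 -c "from h import *;st()"
```

```text
t 25.05 s=37.93mm lat=0.39 z=273.5 F axial -6.06 lat -1.60 z 2.73 T [ 0.1428  1.0978 -0.0867] w 45.8 yawerr 0.0007
```

Emit:
move_arm:
  steps:
    - [-1,0,0,0]
    - [-2,0,0,0]
    - [-2.5,0,0,0]
    - [-2.5,0,0,0]

```text
clock: 25.55
position: [0.5892, 0.2481, 0.2733]
ee_rot: [-0.447, -3.105, 0.001]
force: [-10.2, 2.3, 4.1]
width: 0.497
```

Emit:
move_arm:
  steps:
    - [0,0,0,0]
    - [0,0,0,0]
    - [0,0,0,0]
    - [0,0,0,0]
    - [0,0,0,0]
    - [0,0,0,0]
    - [0,0,0,0]
    - [0,0,0,0]
    - [0,0,0,0]

```text
clock: 26.68
position: [0.5892, 0.2481, 0.2733]
ee_rot: [-0.447, -3.105, 0.001]
force: [-10.4, 1.8, 4.3]
width: 0.496
```

```bash
python3 -c "from h import *;st()"
```

```text
t 26.68 s=39.30mm lat=0.50 z=273.3 F axial -10.52 lat -1.25 z 4.28 T [ 0.2676  1.9631 -0.1404] w 45.6 yawerr 0.0014
```

Emit:
move_arm:
  steps:
    - [2,0,0,0]
    - [4,0,0,0]
    - [5.5,0,0,0]
    - [5.5,0,0,0]

```text
clock: 27.18
position: [0.5862, 0.2486, 0.2739]
ee_rot: [0.449, 3.108, 0.0]
force: [-0.1, 0.3, -0.9]
width: 0.499
```

```bash
python3 -c "from h import *;st()"
```

```text
t 27.18 s=36.24mm lat=0.11 z=273.9 F axial -0.19 lat 0.23 z -0.87 T [ 0.023   0.1562 -0.0131] w 45.8 yawerr -0.0002
```

Emit:
move_arm:
  steps:
    - [0,0,0,0]
    - [0,0,0,0]
    - [0,0,0,0]
    - [0,0,-30,0]
    - [0,0,-80,0]
    - [0,0,-80,0]
  grip: 75

```text
clock: 27.92
position: [0.5871, 0.2491, 0.3581]
ee_rot: [0.449, 3.103, 0.007]
force: [1.3, -0.4, 0.3]
width: 0.819
```

```bash
python3 - <<'E'
from h import *
st()
cv2.imwrite("pics/s8.png",cv2.resize(arm.get_image("side")[130:260,220:400],None,fx=4.4,fy=4.4)[:,:,::-1])
g=np.array([.4522,-.2004]);y=0.0845;f=np.array([np.cos(y),np.sin(y)])
plan([(*(g+.04*f),.30,y),(*g,.2015,y)])
E
```

```text
t 27.93 s=37.00mm lat=0.86 z=358.1 F axial 1.36 lat 0.01 z 0.35 T [-0.0448 -0.0103 -0.0162] w 75.2 yawerr -0.0001
pos [0.5864 0.2488 0.3557] yaw -0.287 tilt z [ 0.0037  0.0019 -1.    ] F [-0.0697 -1.2624 -0.1948] t 27.975 w 0.8173086603970994
[ -35.6 -454.5   54.5] -0.372
[   2.  -469.3  152.9] -0.372
```

View pics/s8.png

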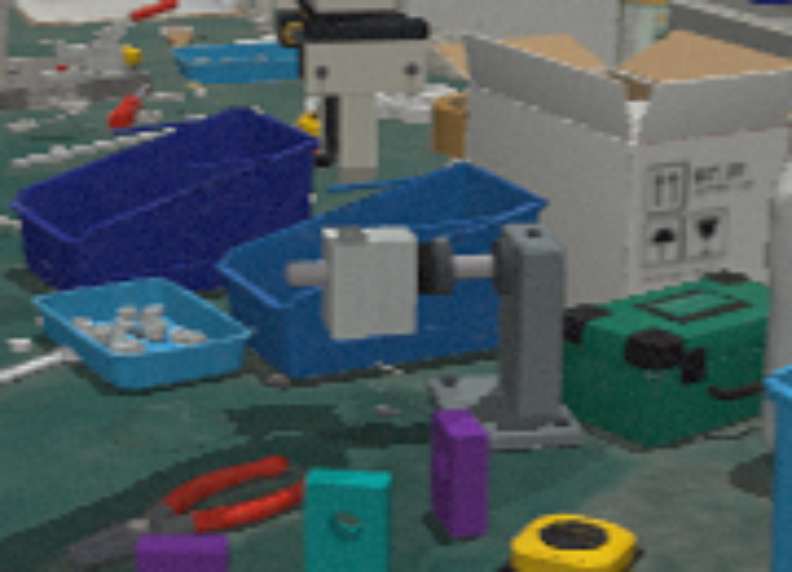

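Emit:
move_arm:
  steps:
    - [0,-60,0,-0.06]
    - [0,-120,0,-0.12]
    - [0,-180,0,-0.18]
    - [0,-240,5,-0.24]
    - [0,-300,15,-0.3]
    - [0,-360,25,-0.372]
    - [1,-420,40,-0.372]
    - [2,-469,54,-0.372]
    - [2,-469,54,-0.372]
    - [2,-469,54,-0.372]
  grip: 91

```text
clock: 29.22
position: [0.4511, -0.2, 0.2991]
ee_rot: [0.133, -3.138, -0.001]
force: [0.0, 1.2, 0.0]
width: 0.996
```

```bash
python3 - <<'E'
from h import *
plan([(.4522,-.2004,.2015,.0845)])
cv2.imwrite("pics/w9.png",arm.get_image("wrist")[:,:,::-1])
E
```

```text
pos [ 0.4511 -0.2     0.2991] yaw 0.085 tilt z [-0.0011  0.0008 -1.    ] F [0.0022 1.174  0.0404] t 29.225 w 0.9962605114090293
[-1.1 -0.5 97.6] 0.0
```

View pics/w9.png

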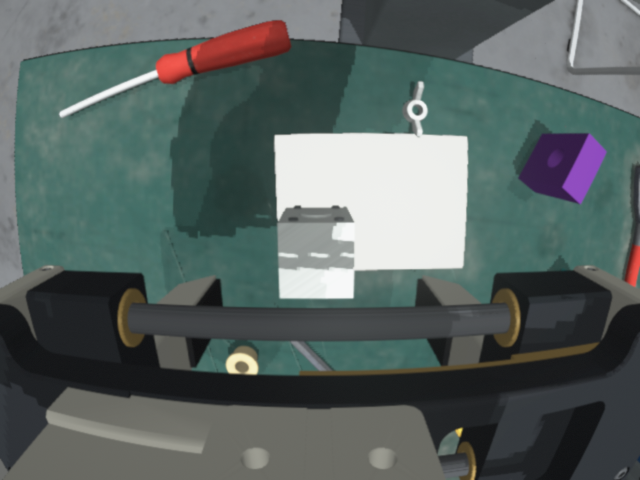

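Emit:
move_arm:
  steps:
    - [-1,0,50,0]
    - [-1,0,87,0]
    - [-1,0,97.5,0]
    - [-1,0,97.5,0]

```text
clock: 29.78
position: [0.4526, -0.1997, 0.2023]
ee_rot: [0.136, -3.138, -0.001]
force: [0.4, 0.9, 0.5]
width: 0.992
```

Emit:
move_arm:
  steps:
    - [0,0,0,0]
    - [0,0,0,0]
    - [0,0,0,0]
    - [0,0,0,0]
    - [0,0,0,0]
    - [0,0,0,0]
  grip: 30
  grip_force: 40

```text
clock: 30.52
position: [0.4522, -0.2005, 0.2023]
ee_rot: [-0.134, 3.139, -0.0]
force: [-0.2, -0.5, 2.4]
width: 0.503
```

```bash
python3 - <<'E'
from h import *
print(arm.observe()['width']*91.8)
a=rodpt(-.055)
plan([(.452,-.2,.33,0.0845),(*a,.33,RY),(*a,.2727,RY)])
E
```

```text
46.13199365761825
pos [ 0.4522 -0.2005  0.2023] yaw 0.085 tilt z [ 0.0001 -0.     -1.    ] F [-0.2277 -0.5127  2.4362] t 30.525 w 0.5025271640263427
[   0.2    0.5 -127.7] 0.001
[ -86.6  469.1 -127.7] 0.372
[-86.6 469.1 -70.4] 0.372
```

Emit:
move_arm:
  steps:
    - [0,0,-50,0]
    - [0,0,-105,0]
    - [-10,40,-128,0.05]
    - [-20,95,-128,0.1]
    - [-30,150,-128,0.16]
    - [-40,205,-128,0.22]
    - [-50,260,-128,0.28]
    - [-60,315,-128,0.34]
    - [-70,370,-128,0.372]
    - [-80,425,-128,0.372]
    - [-87,469,-128,0.372]
    - [-87,469,-110,0.372]
    - [-87,469,-80,0.372]
    - [-87,469,-72,0.372]
    - [-87,469,-72,0.372]

```text
clock: 32.4
position: [0.4989, 0.274, 0.274]
ee_rot: [-0.449, -3.108, 0.001]
force: [0.2, 0.5, -1.4]
width: 0.498
```

```bash
python3 -c "from h import *;st()"
```

```text
t 32.40 s=-54.67mm lat=-0.16 z=274.0 F axial 0.08 lat 0.58 z -1.39 T [ 0.0052 -0.0187 -0.0299] w 45.7 yawerr -0.0002
```

Emit:
move_arm:
  steps:
    - [-12,0.3,0,0]
    - [-23,0.3,0,0]
    - [-27,0.3,0,0]
    - [-29,0.3,0,0]
    - [-31,0.3,0,0]
    - [-33,0.3,0,0]
    - [-35,0.3,0,0]
    - [-37,0.3,0,0]
    - [-39,0.3,0,0]

```text
clock: 33.52
position: [0.5366, 0.2635, 0.2742]
ee_rot: [-0.449, -3.109, -0.0]
force: [-0.6, -0.4, -2.1]
width: 0.499
```

```bash
python3 -c "from h import *;st()"
```

```text
t 33.52 s=-15.54mm lat=0.39 z=274.2 F axial -0.46 lat -0.57 z -2.06 T [0.009  0.0165 0.0105] w 45.8 yawerr 0.0002
```

Emit:
move_arm:
  steps:
    - [-3,-0.2,0,0]
    - [-7,-0.2,0,0]
    - [-11,-0.2,0,0]
    - [-13,-0.2,0,0]
    - [-14,-0.2,0,0]
    - [-15,-0.2,0,0]
    - [-16,-0.2,0,0]
    - [-16,-0.2,0,0]

```text
clock: 34.52
position: [0.5518, 0.2588, 0.2743]
ee_rot: [0.449, 3.109, 0.0]
force: [0.6, 0.3, -1.3]
width: 0.499
```

```bash
python3 -c "from h import *;st()"
```

```text
t 34.52 s=0.40mm lat=0.18 z=274.3 F axial 0.50 lat 0.42 z -1.27 T [-0.0128  0.0137 -0.0167] w 45.8 yawerr 0.0001
```

Emit:
move_arm:
  steps:
    - [-1,0,0,0]
    - [-2,0,0,0]
    - [-3,0,0,0]
    - [-3,0,0,0]

```text
clock: 35.02
position: [0.5542, 0.2582, 0.2742]
ee_rot: [-0.448, -3.108, 0.0]
force: [-5.0, 0.4, 0.8]
width: 0.495
```

```bash
python3 -c "from h import *;st()"
```

```text
t 35.02 s=2.81mm lat=0.29 z=274.2 F axial -4.96 lat -1.00 z 0.83 T [ 0.0797  0.8346 -0.0042] w 45.5 yawerr 0.0006
```

Emit:
move_arm:
  steps:
    - [-1,0,0,0]
    - [-2,0,0,0]
    - [-3,0,0,0]
    - [-3,0,0,0]

```text
clock: 35.52
position: [0.5559, 0.2578, 0.274]
ee_rot: [-0.447, -3.106, 0.001]
force: [-10.0, 1.3, 4.5]
width: 0.504
```

Emit:
move_arm:
  steps:
    - [0,0,0,0]
    - [0,0,0,0]
    - [0,0,0,0]
    - [0,0,0,0]
    - [0,0,0,0]
    - [0,0,0,0]
    - [0,0,0,0]
    - [0,0,0,0]
    - [0,0,0,0]

```text
clock: 36.65
position: [0.556, 0.2578, 0.274]
ee_rot: [-0.447, -3.106, 0.001]
force: [-9.7, 1.9, 3.7]
width: 0.501
```

```bash
python3 -c "from h import *;st()"
```

```text
t 36.65 s=4.63mm lat=0.43 z=274.0 F axial -9.82 lat -0.96 z 3.72 T [ 0.2657  1.8444 -0.0778] w 46.0 yawerr 0.0013
```

Emit:
move_arm:
  steps:
    - [2,0,0,0]
    - [4,0,0,0]
    - [4.8,0,0,0]
    - [4.8,0,0,0]

```text
clock: 37.15
position: [0.5534, 0.2582, 0.2744]
ee_rot: [0.45, 3.108, 0.0]
force: [0.6, 0.3, -1.6]
width: 0.503
```

```bash
python3 -c "from h import *;st()"
```

```text
t 37.15 s=2.07mm lat=0.08 z=274.4 F axial 0.47 lat 0.47 z -1.63 T [0.0016 0.0343 0.0162] w 46.2 yawerr -0.0003
```

Emit:
move_arm:
  steps:
    - [0,0,0,0]
    - [0,0,0,0]
    - [0,0,0,0]
    - [0,0,0,0]
  grip: 75

```text
clock: 37.65
position: [0.553, 0.2584, 0.2743]
ee_rot: [0.449, 3.109, 0.0]
force: [-0.7, 0.6, -0.4]
width: 0.811
```

```bash
python3 - <<'E'
from h import *
st()
cv2.imwrite("pics/s10.png",cv2.resize(arm.get_image("side")[130:260,220:400],None,fx=4.4,fy=4.4)[:,:,::-1])
E
```

```text
t 37.65 s=1.61mm lat=0.19 z=274.3 F axial -0.88 lat 0.37 z -0.42 T [-0.0492  0.0531 -0.0117] w 74.5 yawerr 0.0001
```

View pics/s10.png

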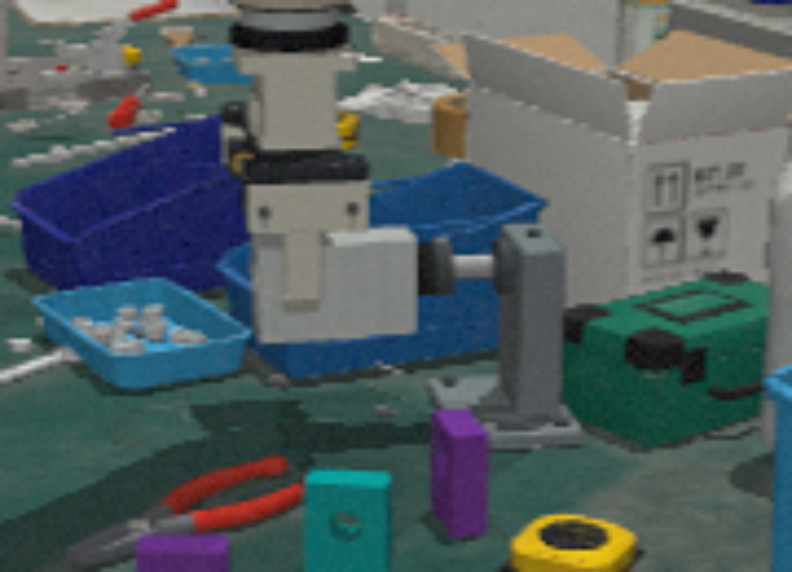

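Released; the cap hangs in line. Retreat upward.

Emit:
move_arm:
  steps:
    - [0,0,-30,0]
    - [0,0,-80,0]
    - [0,0,-120,0]
    - [0,0,-120,0]
    - [60,0,-120,0]
    - [100,0,-120,0]
    - [100,0,-120,0]
    - [100,0,-120,0]

```text
clock: 38.7
position: [0.4574, 0.2864, 0.3938]
ee_rot: [0.449, 3.109, -0.001]
force: [-0.2, -0.4, -0.6]
width: 0.818
```

```bash
python3 - <<'E'
from h import *
st()
a=cv2.resize(arm.get_image("side")[160:240,250:370],None,fx=5,fy=5,interpolation=cv2.INTER_CUBIC)[:,:,::-1]
cv2.imwrite("pics/s11.png",a)
cv2.imwrite("pics/t11.png",arm.get_image("top")[:,:,::-1])
cv2.imwrite("pics/side11.png",arm.get_image("side")[:,:,::-1])
E
```

```text
t 38.70 s=-97.98mm lat=-0.03 z=393.8 F axial -0.04 lat -0.40 z -0.62 T [-0.041  -0.0442  0.024 ] w 75.1 yawerr -0.0001
```

View pics/s11.png

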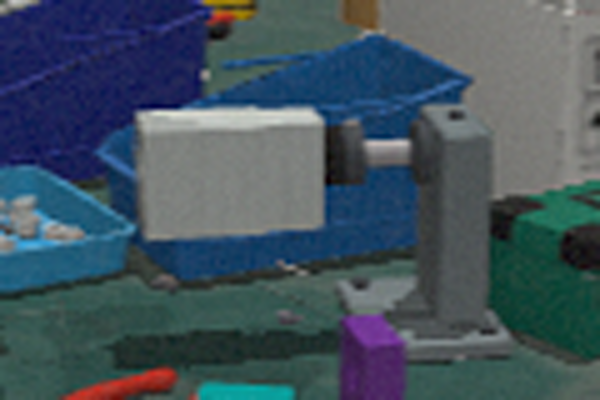

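View pics/t11.png

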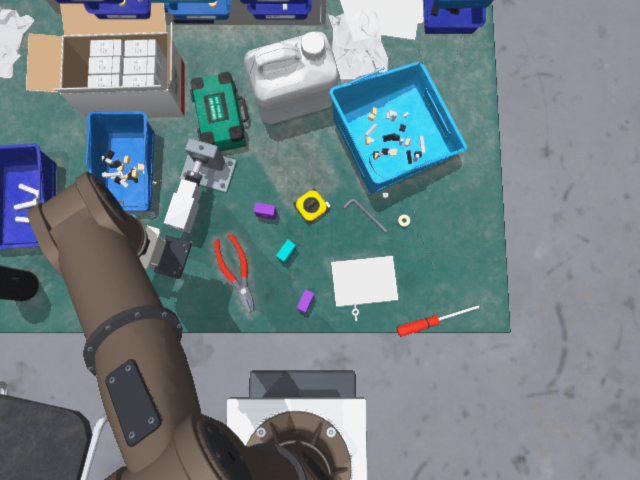

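```bash
python3 - <<'E'
import cv2
a=cv2.imread("pics/t11.png");cv2.imwrite("pics/c11.png",cv2.resize(a[160:245,140:240],None,fx=7,fy=7,interpolation=cv2.INTER_CUBIC))
E
```

```text
(no output)
```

View pics/c11.png

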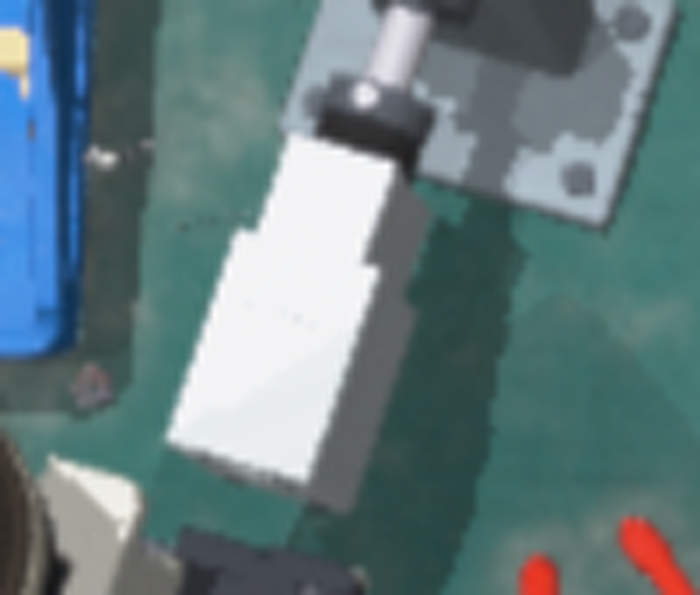

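```bash
python3 -c "from cell import arm;print(arm.sign_off());print(arm.observe()['clock'])"
```

```text
the job is handed in; nothing more can be done
None
the job is handed in; nothing more can be done
```

I threaded the guide block, spacer plate and end cap onto the rod in that order. Each was pushed home by feel, held for about 1.1 s, and let go with the load off. I handed the job in at about 39 s of the 72 s allowed; no verdict was reported.

- **Pushes:** the axial push was 10.2–10.6 N for the block, about 10.5 N for the spacer and about 9.8 N for the cap. The highest force at any check was about 11 N, well under the 25 N limit. Forces were read only at the end of each move.
- **Stop:** the block first felt the rubber with its centre about 65 mm from the tip by the arm's reading. That puts the rubber face about 82 mm from the tip, inside the stated 76–91 mm.
- **Fit on the rod:** all three parts went over the tip without measurable resistance.
- **Last pictures:** the side and top views show the three parts close together in line on the rod, no gaps visible. They also show the gripper clear and the bystanders and look-alikes where they were.

**Disagreements:**
- The first camera estimate of the rod's axis was about 2 mm off sideways. I corrected it by closing the gripper lightly on the rod at two places, which agreed to 0.1 mm.
- My rough measure of the spacer and cap together came out at 67 mm, against 70 mm expected. That is within the accuracy of reading it off that picture.

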